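Put the sharpening stones back in their bases

ROBOT

A 6-joint arm with a two-finger parallel gripper is mounted at the origin on a cart in front of the work surface, level with it; the furniture and walls round the work are solid. World frame = base frame: x ahead of the robot, y to its left, z up, the work surface at z = 0. Lengths are in m, angles in rad, forces in N, time in s.
With the tool pointing down it reaches from about 0.25 to 0.775 m from the base axis. Payload 4 kg.
Tool frame: the origin (TCP) lies at the very end of the fingers, on their centre line; the grasp point (between the pads) lies 19 mm behind it (robot.hold_point_z is the distance from the TCP to the grasp point, in m); z points along the fingers, y is the line along which they close (so a half turn about z gives the same grasp; the last joint's range is limited). The gripper opens to 94 mm and grips with 3 to 60 N. Pads are 16 mm wide; open, the fingers measure 119 mm over their backs; the gripper's body (75 mm by 177 mm) begins 78 mm behind the grasp point.
Start: joints at [-1.232, 0.087, 1.371, -0, 1.684, -0.103], TCP at [0.235, -0.497, 0.206] pointing down, gripper open.
Joint ranges: [-3.1, 3.1], [-0.76, 2.03], [0.27, 2.55], [-1.08, 4.22], [0.17, 2.65], [-2.57, 2.57]. Speed limits (rad/s): [2.79, 2.79, 3.14, 3.14, 3.14, 3.14].

INTERFACE

Orientations are given as [roll, pitch, yaw] about the fixed x, y, z axes, in that order (R = Rz(yaw) Ry(pitch) Rx(roll)).
In Python, from bench import robot gives the robot as it stands.
- The arm moves only by the tool carry_out, never from a script. Its argument "steps" is a list of rows, each a list of 3 entries, a list of its own where there are three numbers: the shift along the tool's x, y, z in m, then the turn about the tool's z in units of 10 degrees (1.0 is 10 degrees), then the closure, from -1 (fully open) to 1 (shut). In form: [[[tx, ty, tz], roll, jaw], ...]. A call has 1 to 10 rows; each row is the pose to reach, as a shift and turn from the pose commanded when the call began, along the tool's axes at that moment; what a row does not reach only later rows make up. A row lasts 1/8 s, in which the tool goes at most 62.5 mm and 10.7 degrees, less where a joint would pass 70% of its speed; a pose out of reach is approached as far as the arm can. A call with a gripper value outside its range is refused whole. The fingers move at their own pace and stop on an object; the grip force is fixed at half the most. Time passes only in rows, so rows that repeat a pose let the fingers close. It gives the time, the measured TCP pose, the force, the opening and the grip force at its end, in the units of the state.
- robot.get_obs(): the state, without advancing time (a new reading comes with each control period).
- robot.snapshot(name): name is "scene" or "side" or "wrist"; returns a dict with "image" (400x640x3 uint8, red, green, blue), "z_map" (400x640 float32, m along the optical axis (not along the pixel's ray), 0 where there is no reading), "mtx" (3x3 intrinsics, pixels), "R" (3x3) and "t" (3): a world point X has camera coordinates R X + t. Camera axes: x right, y down, z forward; pixel columns grow to the right and rows downward; lengths in m; the calibration is good to about 2 mm. A picture is of the moment at which its call begins.
- robot.close_job(): hands the job in; it is judged then, once.
The state is a dict: "time": time; "joint_positions": joint angles; "qvel": joint speeds; "joint_torque": joint torques, N m; "tool_pos": TCP position; "ee_rot": TCP orientation; "wrist_force": force on the tool from outside, world axes, zero at the start; "wrist_torque": the same for the moment, N m; "width": finger opening in m; "finger_force": force on a finger pad.
Only numpy, scipy, OpenCV 4.12 (cv2) and the standard library are available. Lean on these libraries where they do the work, as an engineer would, in place of code of your own. Each camera call takes 0.05 s, during which the arm holds its last target. There are 200 camera calls.

TASK

Put the four loose grey sharpening stones (long, short, square and round) back into the wooden bases, each in the base whose recess has the stone's own shape and length, lying flat on the recess floor inside the rim. Set them down gently, do not drop them, and leave the wood offcuts where they are.

Things in the scene. Friction and masses are not known exactly. Their poses are not given: they have to be found in the camera images.
- stone_long: loose sharpening stone, a flat grey bar: 110 mm long (its y axis), 32 mm wide (its x axis), 30 mm thick, about 0.22 kg; lies flat on the bench; origin at the centre of its underside, z up
- stone_short: loose sharpening stone, a shorter flat grey bar: 70 mm long (its y axis), 32 mm wide (its x axis), 30 mm thick, about 0.15 kg; lies flat on the bench; origin at the centre of its underside, z up
- stone_square: loose sharpening stone, a square grey block: 50 x 50 mm (sides along its x and y axes), 30 mm thick, about 0.16 kg; lies flat on the bench; origin at the centre of its underside, z up
- stone_round: loose sharpening stone, a grey disc: 54 mm in diameter, 30 mm thick, about 0.15 kg; lies flat on the bench; origin at the centre of its underside, z up
- base_long: fixed base of the long stone, pale wood: recess 124 mm (its y axis) x 46 mm (its x axis) inside; the base measures 140 x 62 mm outside; 7 mm play round the stone; recess floor 8 mm, rim top 14 mm above the bench, rim 8 mm wide (fingers 8 mm or more above the stone's underside clear the rim); origin at the centre of its underside, on the bench, z up
- base_short: fixed base of the short stone, pale wood: recess 84 mm (its y axis) x 46 mm (its x axis) inside; the base measures 100 x 62 mm outside; 7 mm play round the stone; recess floor 8 mm, rim top 14 mm above the bench, rim 8 mm wide (fingers 8 mm or more above the stone's underside clear the rim); origin at the centre of its underside, on the bench, z up
- base_square: fixed base of the square stone, pale wood: recess 64 x 64 mm (sides along its x and y axes) inside; the base measures 80 x 80 mm outside; 7 mm play round the stone; recess floor 8 mm, rim top 14 mm above the bench, rim 8 mm wide (fingers 8 mm or more above the stone's underside clear the rim); origin at the centre of its underside, on the bench, z up
- base_round: fixed base of the round stone, pale wood: recess 68 mm in diameter inside; the base is round, 84 mm in diameter outside; 7 mm play round the stone; recess floor 8 mm, rim top 14 mm above the bench, rim 8 mm wide (fingers 8 mm or more above the stone's underside clear the rim); origin at the centre of its underside, on the bench, z up
- offcut_bar: loose light brown wood offcut, a bar about 131 x 52 mm, 31 mm thick, not a stone: stays where it is; origin at the centre of its underside
- offcut_block: loose light brown wood offcut, a block about 51 x 41 mm, 35 mm thick, not a stone: stays where it is; origin at the centre of its underside
There are look-alikes about, which are no part of the job. Leave any blue look-alike of the base_round alone.

How it is judged:
By the outcome, as a careful person would: the job done as asked, in the order asked, and still so for the second after the job is handed in, with the robot touching nothing.
It also fails if it takes over 106 s, if anything falls off the work surface, if the arm or the gripper's body presses on something with over 40 N, if the wrist force passes 120 N, or if a joint passes its speed limit or range.

## Working session

There is one attempt and no reset: what is moved stays moved. The work goes in short steps, Python scripts to look and compute and a tool call to move; the robot and the scene stay as the last step left them, time stands still between calls to the robot, and variables do not carry over. Pictures are saved under pics/ and viewed, at most 14 in all, crops included, and the job is handed in when it is done.

Besides the shell and the picture viewer there is one more tool, called after "Request:" by a JSON object that holds its "fn" and its "kwargs". carry_out: Moves the arm, as the interface text tells. Its arguments: {"type":"object","properties":{"steps":{"type":"array","items":{"type":"array"}}},"required":["steps"]}

```bash
mkdir -p pics; ls; python3 - <<'E'
from bench import robot
import cv2,numpy as np
for n in("scene","side"):
    s=robot.snapshot(n); cv2.imwrite(f"pics/{n}0.png",s["image"][:,:,::-1]); np.savez(f"{n}0.npz",**s)
    print(n,s["mtx"].tolist(),np.round(-s["R"].T@s["t"],3),np.round(s["R"],3).tolist())
o=robot.get_obs();print(o)
E
```

```text
pics
scene [[389.6420974053132, 0.0, 315.0041810709144], [0.0, 389.6420974053132, 204.56053425065616], [0.0, 0.0, 1.0]] [-0.002  0.907  0.619] [[-0.853, -0.523, -0.0], [-0.263, 0.429, -0.864], [0.452, -0.737, -0.503]]
side [[467.3630425461354, 0.0, 319.87878251529844], [0.0, 467.3630425461354, 200.13089830929687], [0.0, 0.0, 1.0]] [0.481 1.186 0.593] [[-0.997, -0.072, -0.008], [-0.023, 0.419, -0.908], [0.069, -0.905, -0.42]]
{'time': 0.1, 'joint_positions': array([-1.23210935e+00,  8.78995354e-02,  1.37209059e+00,  1.86324894e-05,
        1.68360251e+00, -1.03097938e-01]), 'qvel': array([ 5.00015863e-04, -4.21774097e-03, -3.32138798e-03, -3.65221318e-04,
        4.31512142e-05, -5.50518654e-04]), 'joint_torque': array([ 2.93147612e-03, -3.41250122e+01, -3.03302836e+01,  7.20701879e-02,
        3.03769705e-02, -9.08880565e-05]), 'tool_pos': array([ 0.23499309, -0.49672706,  0.20441751]), 'ee_rot': array([-3.13960520e+00, -2.24247914e-04,  4.41786775e-01]), 'wrist_force': array([ 0.15813124, -0.24810776,  0.62439591]), 'wrist_torque': array([-0.02143967,  0.02383185, -0.03304626]), 'finger_force': 0.0, 'width': 0.09425713416813065}
```

View pics/scene0.png

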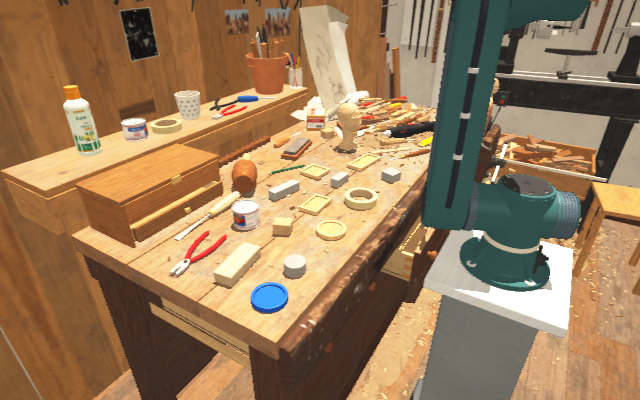

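View pics/side0.png

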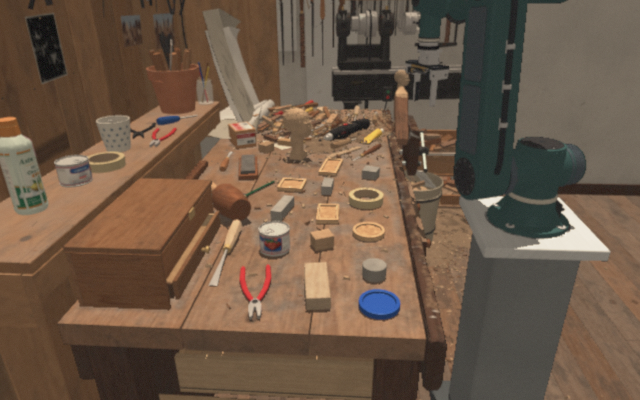

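The scene view shows the stones as follows: long (284,190), short (340,179), square (391,175) and round (294,265). The pale bases are at (316,172), (364,161), (316,204) and round (331,229). The tape roll (361,198) and the blue ring (269,297) are look-alikes. In the side view the same stones are at (282,208), (327,185), (370,173) and (374,270).

```bash
cat > h.py <<'E'
import numpy as np,cv2
def cloud(s):
    v,u=np.mgrid[:400,:640]; z=s["z_map"].astype(float); K=s["mtx"]
    P=np.stack([(u-K[0,2])/K[0,0]*z,(v-K[1,2])/K[1,1]*z,z],-1)
    W=(P-s["t"])@s["R"]; W[z<=0]=np.nan
    return W
def ray(s,uv,h):
    d=np.c_[(uv-s["mtx"][:2,2])/s["mtx"][0,0],np.ones(len(uv))]@s["R"]; c=-s["R"].T@s["t"]
    return (c+d*((h-c[2])/d[:,2])[:,None])[:,:2]
def rect(p):
    (c,(a,b),t)=cv2.minAreaRect(p.astype(np.float32)*1000)
    if a<b:a,b,t=b,a,t+90
    return np.round(c,1),round(a,1),round(b,1),round((t+90)%180-90,1) # t: world angle of the long side
E
python3 - <<'E'
from h import *
for n in("scene","side"):
    s=np.load(n+"0.npz"); W=cloud(s); im=s["image"]; hsv=cv2.cvtColor(im,cv2.COLOR_RGB2HSV)
    print(n)
    reg=(W[...,0]>.2)&(W[...,0]<.8)&(W[...,1]>-.6)&(W[...,1]<.65)
    flat=reg&(abs(W[...,2])<.004);print("bench z",np.median(W[...,2][reg&(abs(W[...,2])<.01)]))
    for nm,lo,hi in(("rim",.009,.019),("top",.024,.042)):
        m=(reg&(W[...,2]>lo)&(W[...,2]<hi)).astype(np.uint8)
        k,L,st,ce=cv2.connectedComponentsWithStats(m)
        for i in range(1,k):
            if st[i,4]>25:
                q=L==i; h=np.median(W[q][:,2]); uv=np.argwhere(q)[:,::-1].astype(float)
                print(nm,ce[i].round(0),st[i,4],"z%.3f"%h,"hsv",np.median(hsv[q],0),rect(W[q][:,:2]))
E
```

```text
scene
bench z -0.00047049208646516845
rim [375. 144.] 198 z0.016 hsv [ 17. 115. 232.] (array([ 588. , -549.4]), 169.5, 100.0, 0.0)
rim [348. 146.] 41 z0.014 hsv [ 16. 124. 186.] (array([ 676.9, -467.4]), 77.7, 41.6, 35.2)
rim [411. 155.] 90 z0.014 hsv [ 11.  161.  162.5] (array([ 425.8, -512.9]), 193.8, 19.5, 54.1)
rim [364. 161.] 269 z0.012 hsv [ 27.  89. 255.] (array([ 559.3, -377.4]), 165.9, 77.1, 81.3)
rim [315. 170.] 235 z0.012 hsv [ 27.  91. 255.] (array([ 670.4, -192.5]), 88.7, 88.4, 82.2)
rim [391. 177.] 51 z0.014 hsv [ 17.  58. 140.] (array([ 408.5, -283.2]), 68.0, 37.1, 32.7)
rim [340. 182.] 49 z0.014 hsv [ 17.  58. 150.] (array([ 546. , -162.5]), 69.9, 28.7, 59.2)
rim [284. 193.] 86 z0.014 hsv [ 17.  58. 146.] (array([6.646e+02, 3.000e-01]), 110.4, 27.5, 64.4)
rim [361. 193.] 63 z0.014 hsv [ 16. 120. 174.] (array([ 451.5, -117.6]), 70.7, 31.1, 28.5)
rim [316. 203.] 302 z0.013 hsv [ 27.  89. 255.] (array([546.7,   6.6]), 104.6, 64.0, -88.2)
rim [217. 210.] 114 z0.013 hsv [ 18.  112.  226.5] (array([777.6, 196.9]), 184.8, 18.9, 86.3)
rim [361. 204.] 94 z0.014 hsv [ 20. 120. 
[... 3842 characters left out ...]
8 hsv [ 17.  57. 182.] (array([ 561.9, -166.9]), 82.1, 30.8, 86.7)
top [282. 204.] 209 z0.028 hsv [ 17.  57. 191.] (array([681.1,  -4.3]), 110.8, 33.2, 77.9)
top [241. 213.] 104 z0.033 hsv [ 11. 131.  76.] (array([780.1,  70.7]), 59.4, 12.9, 38.9)
top [233. 228.] 116 z0.027 hsv [ 16.  97. 224.] (array([785.9, 151.9]), 95.2, 20.4, -88.9)
top [321. 236.] 236 z0.033 hsv [ 14.  113.  200.5] (array([555.4, 178. ]), 51.1, 44.0, 23.3)
top [274. 242.] 195 z0.033 hsv [ 13.  81. 105.] (array([667.8, 219.8]), 70.9, 30.6, 7.8)
top [374. 266.] 285 z0.029 hsv [ 17.  56. 174.] (array([431., 303.]), 52.4, 50.9, 89.0)
top [316. 281.] 895 z0.030 hsv [ 16.  94. 215.] (array([553.4, 367. ]), 132.6, 50.8, -83.0)
```

```bash
cat >> h.py <<'E'
from scipy.spatial.transform import Rotation as Ro
def go(robot,x,y,z,yawdeg):
    o=robot.get_obs(); R=Ro.from_euler("xyz",o["ee_rot"]).as_matrix(); yaw=np.degrees(o["ee_rot"][2])
    d=R.T@(np.array([x,y,z])/1000-o["tool_pos"]); dy=(yawdeg-yaw+180)%360-180
    print("at",np.round(o["tool_pos"]*1000,1),"yaw%.1f"%yaw,"shift",np.round(d,4),"turn %.2f"%(-dy/10),"w%.4f"%o["width"])
def look(robot,mask_h,name=None,lo=-.004,hi=.004,min=300):
    s=robot.snapshot("wrist"); W=cloud(s)
    if name: cv2.imwrite(f"pics/{name}.png",s["image"][:,:,::-1])
    hsv=cv2.cvtColor(s["image"],cv2.COLOR_RGB2HSV)
    for h in mask_h:
        m=(abs(W[...,2]-h)<.004).astype(np.uint8); k,L,st,ce=cv2.connectedComponentsWithStats(m)
        for i in range(1,k):
            if st[i,4]>min:
                q=L==i; uv=np.argwhere(q)[:,::-1].astype(float); zz=np.median(W[q][:,2])
                print(h,ce[i].round(0),st[i,4],"z%.4f"%zz,np.median(hsv[q],0),rect(ray(s,uv,h)),"edge" if st[i,0]==0 or st[i,1]==0 or st[i,0]+st[i,2]==640 or st[i,1]+st[i,3]==400 else "")
E
python3 - <<'E'
from h import *
from bench import robot
s=robot.snapshot("wrist");print(s["mtx"][0,0],-s["R"].T@s["t"],s["R"].round(2).tolist())
go(robot,560,-180,330,85)
E
```

```text
297.7906782918116 [ 0.30198621 -0.46737963  0.3837907 ] [[0.43, -0.9, -0.0], [-0.88, -0.41, 0.25], [-0.23, -0.1, -0.97]]
at [ 235.  -496.8  204.6] yaw25.3 shift [ 0.4293 -0.1477 -0.1251] turn -5.97 w0.0939
```

Request:
{"fn": "carry_out", "kwargs": {"steps": [[[0.06,-0.02,-0.01],-0.9,-1],[[0.11,-0.04,-0.03],-1.8,-1],[[0.17,-0.06,-0.04],-2.7,-1],[[0.22,-0.08,-0.04],-3.6,-1],[[0.28,-0.1,-0.04],-4.5,-1],[[0.33,-0.12,-0.04],-5.4,-1],[[0.385,-0.135,-0.04],-6,-1],[[0.385,-0.135,-0.04],-6,-1],[[0.385,-0.135,-0.04],-6,-1],[[0.385,-0.135,-0.04],-6,-1]]}}

```text
time: 1.4
tool_pos: [0.5246, -0.2117, 0.2455]
ee_rot: [-3.141, 0.0, 1.487]
wrist_force: [0.8, -0.4, 0.5]
width: 0.0937
finger_force: 0.0
```

```bash
python3 - <<'E'
from h import *
from bench import robot
look(robot,(.014,.030),"w1",min=150)
go(robot,560,200,240,85)
E
```

```text
0.014 [334.  26.] 834 z0.0139 [ 15. 151. 163.] (array([550.4, -21.2]), 61.8, 50.0, 1.1) edge
0.014 [436. 153.] 1309 z0.0137 [ 26. 103. 255.] (array([ 676.4, -196.8]), 80.8, 79.6, -5.9) 
0.014 [539. 208.] 1128 z0.0155 [ 11.  192.  196.5] (array([ 843.1, -307.9]), 125.3, 68.5, -78.2) 
0.014 [607. 232.] 257 z0.0153 [ 12. 185. 144.] (array([ 927.9, -335.9]), 79.7, 22.8, 82.8) 
0.014 [360. 256.] 904 z0.0137 [ 26. 107. 255.] (array([ 562.3, -351.1]), 110.9, 62.1, 81.8) 
0.014 [393. 355.] 1064 z0.0136 [ 15. 132. 190.] (array([ 600.4, -504.8]), 135.4, 69.7, -4.8) 
0.014 [288. 354.] 331 z0.0151 [ 12. 172. 183.] (array([ 433.4, -511.4]), 91.2, 19.7, 54.3) 
0.03 [438.  22.] 1250 z0.0299 [ 21.  50. 237.] (array([672.1, -38.6]), 51.2, 32.7, 77.3) edge
0.03 [351. 142.] 1311 z0.0299 [ 17.  67. 211.] (array([ 560.7, -171.4]), 69.1, 31.3, 86.9) 
0.03 [558. 226.] 2607 z0.0281 [ 16.  65. 157.] (array([ 843.3, -314.5]), 113.8, 51.1, -78.0) 
0.03 [621. 234.] 339 z0.0272 [ 14. 183. 231.] (array([ 933.3, -335.8]), 75.5, 16.3, -81.3) 
0.03 [265. 240.] 793 z0.0298 [ 20.  53. 234.] (array([ 422.8, -296.2]), 50.5, 49.6, 72.3) 
at [ 524.6 -211.8  245.7] yaw85.2 shift [0.4133 0.0006 0.0055] turn 0.02 w0.0942
```

View pics/w1.png

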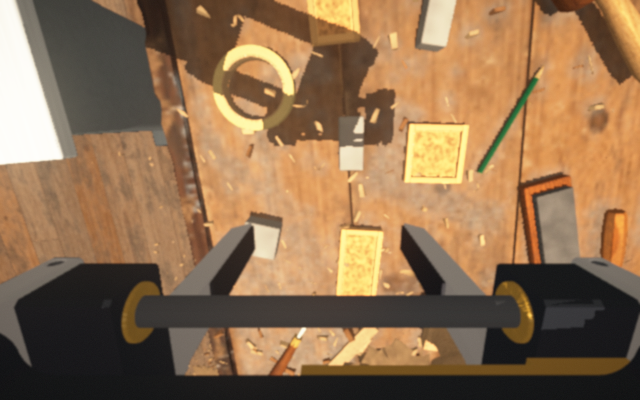

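The wrist view shows the short stone (350,142), the square base (436,153), the square stone (265,240) and the long base (360,256), whose lower end is hidden by the gripper. The long stone (435,22) and short base (334,22) are cut off at the top, so I'll survey the other half.

Request:
{"fn": "carry_out", "kwargs": {"steps": [[[0.06,0,0],0,-1],[[0.12,0,0],0,-1],[[0.18,0,0],0,-1],[[0.23,0,0],0,-1],[[0.23,0,0],0,-1],[[0.23,0,0],0,-1]]}}

```text
time: 2.2
tool_pos: [0.5441, 0.0174, 0.2456]
ee_rot: [3.141, 0.001, 1.488]
wrist_force: [0.1, -0.7, 0.3]
width: 0.0941
finger_force: 0.0
```

```bash
python3 - <<'E'
from h import *
from bench import robot
look(robot,(.014,.030),"w2",min=150)
go(robot,428,301,100,85)
E
```

```text
0.014 [498.  33.] 251 z0.0157 [ 16. 128. 202.] (array([773.5, 165. ]), 95.3, 6.9, 88.7) edge
0.014 [241. 114.] 1152 z0.0138 [ 16. 150. 167.] (array([438.4, 105.3]), 82.8, 82.4, -51.8) 
0.014 [331. 180.] 1188 z0.0138 [ 24. 115. 254.] (array([550. ,   5.5]), 99.8, 61.7, -88.9) 
0.014 [ 13. 226.] 2140 z0.0132 [ 82.  83. 134.] (array([ 83.2, -28.2]), 166.6, 44.1, 69.8) edge
0.014 [636. 253.] 211 z0.0139 [ 11. 171.  65.] (array([ 996.3, -137.1]), 75.1, 14.2, -89.5) edge
0.014 [405. 283.] 177 z0.0136 [ 25. 111. 255.] (array([ 654.6, -167.3]), 31.2, 29.3, -4.8) 
0.014 [357. 361.] 212 z0.0134 [ 20. 137. 249.] (array([ 569.5, -300.7]), 61.6, 12.0, -4.8) 
0.03 [548.  37.] 336 z0.0300 [ 12. 169.  77.] (array([824.7, 161.8]), 82.2, 10.3, -86.7) edge
0.03 [512.  63.] 988 z0.0283 [ 23.  92. 252.] (array([781.5, 143.9]), 89.2, 21.8, -85.6) 
0.03 [427. 184.] 1879 z0.0299 [ 21.  45. 241.] (array([678.8,  -8.1]), 109.3, 32.7, 77.4) 
0.03 [348. 286.] 377 z0.0296 [ 21.  49. 238.] (array([ 562.7, -149.9]), 30.1, 28.2, -4.8) 
0.03 [268. 367.] 497 z0.0298 [ 18.  60. 219.] (array([ 425.4, -286.2]), 49.5, 36.4, -17.2) 
at [544.2  17.1 245.6] yaw85.2 shift [ 0.2733 -0.1396  0.1454] turn 0.02 w0.0941
```

View pics/w2.png

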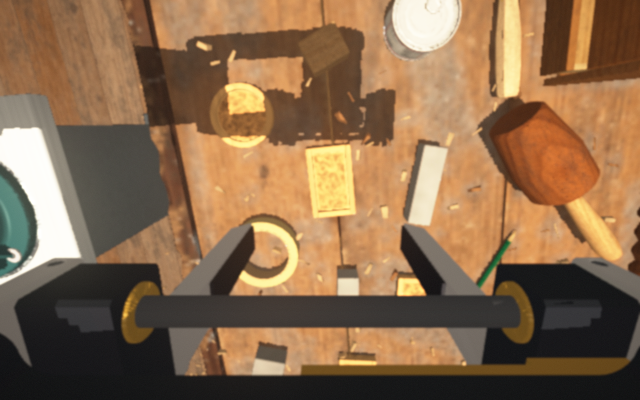

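The second wrist view shows the short base (331,180), long stone (427,184) and round base (241,114) in full. I'll start with the round stone.

Request:
{"fn": "carry_out", "kwargs": {"steps": [[[0.05,-0.025,0.02],0,-1],[[0.1,-0.05,0.04],0,-1],[[0.15,-0.075,0.06],0,-1],[[0.2,-0.1,0.08],0,-1],[[0.25,-0.125,0.1],0,-1],[[0.27,-0.138,0.145],0,-1],[[0.27,-0.138,0.145],0,-1],[[0.27,-0.138,0.145],0,-1]]}}

```text
time: 3.25
tool_pos: [0.4304, 0.2978, 0.1017]
ee_rot: [3.14, -0.0, 1.487]
wrist_force: [0.3, 1.0, -0.1]
width: 0.0941
finger_force: 0.0
```

```bash
python3 - <<'E'
from h import *
from bench import robot
look(robot,(.030,),"w3",min=500)
go(robot,429.5,298,10,85)
E
```

```text
0.03 [467. 109.] 10321 z0.0306 [ 25.  71. 254.] (array([551.8, 363.1]), 129.7, 52.4, -82.2) 
0.03 [324. 203.] 2787 z0.0299 [ 21.  47. 241.] (array([429.4, 299. ]), 52.7, 52.6, 85.1) 
at [431.  298.  102.5] yaw85.2 shift [-0.0003 -0.0018  0.0925] turn 0.02 w0.0941
```

Request:
{"fn": "carry_out", "kwargs": {"steps": [[[0.001,-0.002,0.05],0,-1],[[0.001,-0.002,0.08],0,-1],[[0.001,-0.002,0.092],0,-1],[[0.001,-0.002,0.092],0,-1],[[0.001,-0.002,0.092],0,1],[[0.001,-0.002,0.092],0,1],[[0.001,-0.002,0.092],0,1],[[0.001,-0.002,0.092],0,1],[[0.001,-0.002,0.092],0,1],[[0.001,-0.002,0.092],0,1]]}}

```text
time: 4.55
tool_pos: [0.4271, 0.3003, 0.0087]
ee_rot: [3.141, -0.0, 1.489]
wrist_force: [-0.7, 0.4, 1.1]
width: 0.0535
finger_force: 30.0
```

```bash
python3 - <<'E'
from h import *
from bench import robot
go(robot,438.4,105.3,60,85)
E
```

```text
at [427.1 300.3   8.7] yaw85.3 shift [-0.1934  0.0272 -0.0513] turn 0.03 w0.0535
```

Request:
{"fn": "carry_out", "kwargs": {"steps": [[[0,0,-0.03],0,1],[[-0.02,0.003,-0.06],0,1],[[-0.06,0.009,-0.06],0,1],[[-0.11,0.015,-0.06],0,1],[[-0.16,0.022,-0.06],0,1],[[-0.192,0.027,-0.06],0,1],[[-0.192,0.027,-0.06],0,1],[[-0.192,0.027,-0.06],0,1],[[-0.192,0.027,-0.06],0,1]]}}

```text
time: 5.68
tool_pos: [0.4379, 0.1077, 0.0683]
ee_rot: [-3.141, -0.0, 1.491]
wrist_force: [-0.2, 0.5, -2.0]
width: 0.0534
finger_force: 30.0
```

```bash
python3 - <<'E'
from h import *
from bench import robot
look(robot,(.014,),"w4",min=200)
go(robot,438.4,106.5,17,85)
E
```

```text
0.014 [590.  79.] 845 z0.0141 [ 18.  54. 201.] (array([645.7, 191.3]), 71.5, 33.0, -85.4) 
0.014 [447. 117.] 253 z0.0142 [ 15. 142. 183.] (array([539.6, 179.7]), 61.2, 30.4, 64.3) 
0.014 [325. 189.] 1686 z0.0138 [ 17. 140. 221.] (array([438.6, 119.3]), 82.3, 55.1, -4.6) 
0.014 [461. 261.] 402 z0.0134 [ 25.5 105.5 255. ] (array([546.9,  52.6]), 63.2, 18.4, 12.4) 
0.014 [346. 362.] 210 z0.0126 [ 19. 126. 180.] (array([445.1, -41.9]), 45.4, 5.7, -4.6) 
at [437.9 107.7  68.3] yaw85.4 shift [-0.0011  0.0006  0.0513] turn 0.04 w0.0532
```

View pics/w4.png

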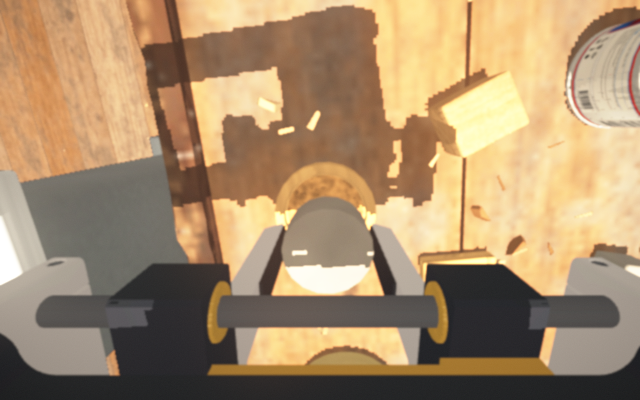

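The held disc is at (327,245), over the round base (326,200). The base centre comes out at (438.6, 105.3), matching the survey, so I'll lower it.

Request:
{"fn": "carry_out", "kwargs": {"steps": [[[-0.001,0,0.025],0,1],[[-0.001,0,0.042],0,1],[[-0.001,0,0.048],0,1],[[-0.001,0,0.05],0,1],[[-0.001,0,0.051],0,1],[[-0.001,0,0.051],0,1],[[-0.001,0,0.051],0,1]]}}

```text
time: 6.6
tool_pos: [0.4384, 0.1056, 0.0179]
ee_rot: [3.141, -0.0, 1.489]
wrist_force: [-0.6, -0.4, -0.7]
width: 0.0537
finger_force: 30.0
```

Request:
{"fn": "carry_out", "kwargs": {"steps": [[[0,0,0.001],0,1],[[0,0,0.001],0,1],[[0,0,0.001],0,1]]}}

```text
time: 6.98
tool_pos: [0.4383, 0.1056, 0.0167]
ee_rot: [3.141, -0.0, 1.489]
wrist_force: [0.3, -0.1, -0.4]
width: 0.0533
finger_force: 30.0
```

Now at floor height; release, rise, and head to the short stone side.

Request:
{"fn": "carry_out", "kwargs": {"steps": [[[0,0,0],0,-1],[[0,0,0],0,-1],[[0,0,0],0,-1],[[0,0,0],0,-1],[[0,0,0],0,-1],[[0,0,-0.04],0,-1],[[0,0,-0.09],0,-1],[[0,0,-0.12],0,-1],[[0,0,-0.12],0,-1]]}}

```text
time: 8.1
tool_pos: [0.4399, 0.1059, 0.1393]
ee_rot: [3.135, -0.001, 1.489]
wrist_force: [1.0, 0.3, -0.2]
width: 0.0942
finger_force: 0.0
```

```bash
python3 - <<'E'
from h import *
from bench import robot
look(robot,(.038,.014),None,min=200)
go(robot,560.7,-171.4,100,86.9)
E
```

```text
0.038 [540.  85.] 479 z0.0381 [ 18.  60. 140.] (array([645.5, 191.5]), 71.1, 31.2, -85.6) 
0.038 [442. 114.] 2048 z0.0350 [ 21. 124. 249.] (array([552.4, 174.1]), 49.3, 39.5, 24.9) 
0.038 [325. 198.] 2274 z0.0380 [ 19.  57. 231.] (array([440.2, 104.2]), 53.3, 52.5, -51.7) 
0.014 [523.  88.] 367 z0.0141 [ 17.  62. 141.] (array([645.8, 191.2]), 71.2, 31.2, -85.1) 
0.014 [322. 188.] 1597 z0.0138 [ 23. 120. 253.] (array([437.6, 105.6]), 82.6, 82.5, 42.2) 
0.014 [447. 237.] 425 z0.0138 [ 23. 122. 253.] (array([572.1,  42.6]), 54.7, 25.8, -51.1) 
0.014 [543. 240.] 270 z0.0141 [17. 61. 89.] (array([684.7,  24.1]), 45.9, 35.1, 78.1) 
0.014 [  9. 266.] 564 z0.0130 [ 82.  87. 128.] (array([85.9, 47. ]), 46.0, 29.0, 70.1) edge
0.014 [405. 275.] 287 z0.0137 [ 23. 124. 253.] (array([522.2,   3.6]), 54.7, 8.6, -89.0) 
at [438.6 105.7 137. ] yaw85.3 shift [-0.2662  0.1443  0.0372] turn -0.16 w0.0939
```

Request:
{"fn": "carry_out", "kwargs": {"steps": [[[-0.05,0.028,0],0,-1],[[-0.1,0.055,0],0,-1],[[-0.15,0.082,0],0,-1],[[-0.2,0.11,0.01],0,-1],[[-0.25,0.135,0.03],-0.1,-1],[[-0.266,0.144,0.06],-0.15,-1],[[-0.266,0.144,0.06],-0.15,-1],[[-0.266,0.144,0.06],-0.15,-1]]}}

```text
time: 9.15
tool_pos: [0.5591, -0.1702, 0.0758]
ee_rot: [-3.14, -0.001, 1.516]
wrist_force: [-0.4, 0.7, 0.1]
width: 0.0943
finger_force: 0.0
```

```bash
python3 - <<'E'
from h import *
from bench import robot
look(robot,(.030,),None,min=500)
go(robot,560.7,-171.4,9,86.9)
E
```

```text
0.03 [479.  29.] 2867 z0.0299 [ 21.  42. 243.] (array([670.5, -43.9]), 39.7, 32.9, 77.4) edge
0.03 [328. 213.] 3368 z0.0299 [ 19.  57. 234.] (array([ 561. , -171.3]), 69.2, 31.7, 86.1) 
0.03 [202. 357.] 707 z0.0298 [ 19.  54. 231.] (array([ 441.1, -299.1]), 50.5, 19.4, 63.3) 
at [ 559.8 -170.2   77. ] yaw86.9 shift [-0.0011  0.001   0.068 ] turn -0.00 w0.0942
```

Request:
{"fn": "carry_out", "kwargs": {"steps": [[[-0.001,0.001,0.04],0,-1],[[-0.001,0.001,0.06],0,-1],[[-0.001,0.001,0.067],0,-1],[[-0.001,0.001,0.067],0,-1],[[-0.001,0.001,0.067],0,1],[[-0.001,0.001,0.067],0,1],[[-0.001,0.001,0.067],0,1],[[-0.001,0.001,0.067],0,1],[[-0.001,0.001,0.067],0,1],[[-0.001,0.001,0.067],0,1]]}}

```text
time: 10.45
tool_pos: [0.5607, -0.1723, 0.0094]
ee_rot: [-3.141, 0.0, 1.515]
wrist_force: [-0.0, -0.7, -0.5]
width: 0.0373
finger_force: 0.0
```

```bash
python3 - <<'E'
from h import *
from bench import robot
go(robot,550,5.5,70,91.1)
E
```

```text
at [ 560.7 -172.3    9.4] yaw86.8 shift [ 0.1769 -0.0206 -0.0606] turn -0.43 w0.0373
```

Request:
{"fn": "carry_out", "kwargs": {"steps": [[[0,0,0],0,1],[[0,0,0],0,1],[[0,0,0],0,1]]}}

```text
time: 10.82
tool_pos: [0.5604, -0.1723, 0.0094]
ee_rot: [-3.141, 0.0, 1.515]
wrist_force: [-0.8, 0.4, 0.4]
width: 0.0315
finger_force: 30.0
```

Request:
{"fn": "carry_out", "kwargs": {"steps": [[[0,0,-0.03],0,1],[[0.01,0,-0.06],0,1],[[0.06,-0.007,-0.06],-0.2,1],[[0.11,-0.013,-0.06],-0.4,1],[[0.15,-0.018,-0.06],-0.4,1],[[0.176,-0.021,-0.06],-0.4,1],[[0.176,-0.021,-0.06],-0.4,1],[[0.176,-0.021,-0.06],-0.4,1],[[0.176,-0.021,-0.06],-0.4,1]]}}

```text
time: 11.95
tool_pos: [0.5497, 0.0035, 0.0694]
ee_rot: [-3.142, 0.0, 1.584]
wrist_force: [0.6, 0.2, -1.8]
width: 0.0318
finger_force: 30.0
```

```bash
python3 - <<'E'
from h import *
from bench import robot
look(robot,(.014,),"w5",min=200)
go(robot,550,4.5,17.4,91.1)
E
```

```text
0.014 [185.  73.] 3252 z0.0139 [ 16. 141. 208.] (array([438.7, 104.9]), 83.3, 82.7, -47.7) 
0.014 [635.  63.] 370 z0.0135 [ 16. 126. 151.] (array([772.4, 121. ]), 49.0, 7.2, -74.7) edge
0.014 [209.  87.] 248 z0.0144 [ 14. 101. 153.] (array([457.6,  98.2]), 50.2, 18.9, 73.2) 
0.014 [324. 174.] 2085 z0.0139 [ 16. 144. 183.] (array([549.5,  22.9]), 64.3, 61.6, -88.9) 
0.014 [468. 209.] 581 z0.0141 [ 17.  63. 123.] (array([665.9,   3.1]), 92.8, 5.6, 77.6) 
at [549.7   3.5  69.4] yaw90.7 shift [0.001  0.0003 0.052 ] turn -0.04 w0.0314
```

View pics/w5.png

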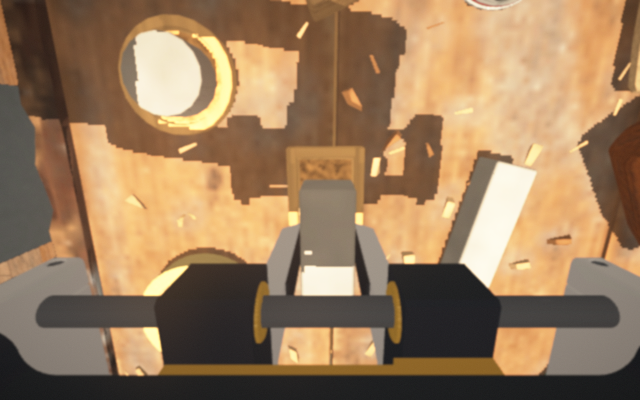

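The round stone (165,72) lies in its base. The short stone (328,235) is held in line over its base (325,178).

Request:
{"fn": "carry_out", "kwargs": {"steps": [[[0.001,0,0.025],0,1],[[0.001,0,0.042],0,1],[[0.001,0,0.048],0,1],[[0.001,0,0.05],0,1],[[0.001,0,0.051],0,1],[[0.001,0,0.052],0,1],[[0.001,0,0.052],0,1],[[0.001,0,0.052],0,1]]}}

```text
time: 13.0
tool_pos: [0.5497, 0.0056, 0.0178]
ee_rot: [3.141, 0.0, 1.585]
wrist_force: [-0.3, -0.2, -1.3]
width: 0.0318
finger_force: 30.0
```

Request:
{"fn": "carry_out", "kwargs": {"steps": [[[0,0,0.0005],0,1],[[0,0,0.0005],0,1],[[0,0,0.0005],0,-1],[[0,0,0.0005],0,-1],[[0,0,0.0005],0,-1],[[0,0,0.0005],0,-1],[[0,0,0.0005],0,-1],[[0,0,0.0005],0,-1],[[0,0,-0.04],0,-1],[[0,0,-0.09],0,-1]]}}

```text
time: 14.25
tool_pos: [0.5483, 0.0057, 0.1069]
ee_rot: [-3.138, -0.0, 1.585]
wrist_force: [-0.2, -0.3, 0.5]
width: 0.0939
finger_force: 0.0
```

```bash
python3 - <<'E'
from h import *
from bench import robot
look(robot,(.038,.03),None,min=200)
go(robot,678.8,-8.1,70,77.4)
E
```

```text
0.038 [332.   9.] 868 z0.0352 [ 16. 141. 235.] (array([557.2, 154.1]), 47.8, 17.9, 0.7) edge
0.038 [482.   9.] 235 z0.0380 [ 18.  58. 165.] (array([665.7, 158.7]), 41.1, 7.3, -6.4) edge
0.038 [191.  83.] 3876 z0.0381 [ 21.  48. 240.] (array([441.1, 103.2]), 53.5, 53.3, -68.0) 
0.038 [602. 175.] 980 z0.0383 [ 10. 178.  84.] (array([786.1,  18.8]), 133.4, 47.8, -79.4) edge
0.038 [329. 203.] 2847 z0.0380 [ 21.  47. 246.] (array([551.4,   6.5]), 69.2, 31.7, -89.2) 
0.03 [340.  15.] 310 z0.0311 [ 14. 146. 140.] (array([557.8, 155.6]), 53.2, 20.5, 0.7) edge
0.03 [474.  11.] 242 z0.0301 [ 18.   57.  177.5] (array([662.9, 159.9]), 45.6, 8.7, -10.5) edge
0.03 [625.  52.] 2142 z0.0285 [ 25.  79. 254.] (array([781.4, 134.1]), 69.2, 22.1, -88.1) edge
0.03 [599. 163.] 700 z0.0306 [ 10. 176.  84.] (array([788.1,  21.1]), 132.4, 50.7, -82.5) edge
0.03 [474. 210.] 3735 z0.0299 [ 22.  31. 250.] (array([678.6,  -6.1]), 105.2, 33.4, 77.5) 
at [553.3   5.3 116.4] yaw90.8 shift [-0.0151  0.1247  0.0479] turn 1.34 w0.0939
```

Request:
{"fn": "carry_out", "kwargs": {"steps": [[[-0.005,0.05,0],0.5,-1],[[-0.01,0.1,0.01],1,-1],[[-0.014,0.124,0.03],1.35,-1],[[-0.014,0.124,0.045],1.35,-1],[[-0.014,0.124,0.045],1.35,-1],[[-0.014,0.124,0.045],1.35,-1]]}}

```text
time: 15.05
tool_pos: [0.6732, -0.0064, 0.0634]
ee_rot: [3.141, -0.0, 1.35]
wrist_force: [0.3, 1.0, 0.8]
width: 0.0939
finger_force: 0.0
```

```bash
python3 - <<'E'
from h import *
from bench import robot
look(robot,(.030,),None,min=1000)
go(robot,678.8,-7.5,9,77.4)
E
```

```text
0.03 [334. 214.] 5836 z0.0299 [ 18.  61. 171.] (array([679.9,  -8. ]), 108.7, 31.7, 77.3) 
at [673.6  -6.5  64. ] yaw77.3 shift [0.0001 0.0052 0.055 ] turn -0.01 w0.0940
```

Request:
{"fn": "carry_out", "kwargs": {"steps": [[[0,0.006,0.03],0,-1],[[0,0.006,0.048],0,-1],[[0,0.006,0.055],0,-1],[[0,0.006,0.055],0,1],[[0,0.006,0.055],0,1],[[0,0.006,0.055],0,1],[[0,0.006,0.055],0,1],[[0,0.006,0.055],0,1],[[0,0.006,0.055],0,1],[[0,0.006,0.055],0,1]]}}

```text
time: 16.35
tool_pos: [0.679, -0.0078, 0.0074]
ee_rot: [-3.14, 0.0, 1.349]
wrist_force: [-1.6, 1.1, 1.6]
width: 0.032
finger_force: 30.0
```

Request:
{"fn": "carry_out", "kwargs": {"steps": [[[0,0,0],0,1],[[0,0,0],0,1]]}}

```text
time: 16.6
tool_pos: [0.679, -0.0078, 0.0074]
ee_rot: [-3.14, 0.0, 1.349]
wrist_force: [-2.3, 1.1, 2.5]
width: 0.0319
finger_force: 30.0
```

```bash
python3 - <<'E'
from h import *
from bench import robot
go(robot,560.2,-365.5,90,81.8)
E
```

```text
at [679.   -7.8   7.4] yaw77.3 shift [-0.375  -0.0375 -0.0824] turn -0.45 w0.0319
```

Grip is a little low; I'll regrip 2 mm higher for rim clearance.

Request:
{"fn": "carry_out", "kwargs": {"steps": [[[0,0,0],0,0.2],[[0,0,0],0,0.2],[[0,0,-0.002],0,0.2],[[0,0,-0.002],0,0.2],[[0,0,-0.002],0,1],[[0,0,-0.002],0,1],[[0,0,-0.002],0,1],[[0,0,-0.002],0,1],[[0,0,-0.002],0,1]]}}

```text
time: 17.73
tool_pos: [0.6794, -0.0079, 0.0096]
ee_rot: [-3.141, 0.0, 1.349]
wrist_force: [-1.6, 1.6, 2.1]
width: 0.0318
finger_force: 30.0
```

Request:
{"fn": "carry_out", "kwargs": {"steps": [[[0,0,-0.03],0,1],[[-0.02,0,-0.07],0,1],[[-0.07,-0.005,-0.08],-0.2,1],[[-0.12,-0.01,-0.08],-0.45,1],[[-0.17,-0.015,-0.08],-0.45,1],[[-0.22,-0.02,-0.08],-0.45,1],[[-0.27,-0.025,-0.08],-0.45,1],[[-0.32,-0.031,-0.08],-0.45,1],[[-0.32,-0.031,-0.08],-0.45,1],[[-0.32,-0.031,-0.08],-0.45,1]]}}

```text
time: 18.98
tool_pos: [0.5789, -0.3129, 0.0884]
ee_rot: [-3.141, -0.001, 1.427]
wrist_force: [0.1, 1.0, -2.3]
width: 0.0319
finger_force: 30.0
```

```bash
python3 - <<'E'
from h import *
from bench import robot
look(robot,(.014,),"w6",min=200)
go(robot,560.2,-365.5,70,81.8)
E
```

```text
0.014 [126.  13.] 313 z0.0138 [ 19. 129. 149.] (array([ 445.3, -141.5]), 54.2, 9.7, 4.0) edge
0.014 [427.  60.] 3203 z0.0138 [ 28.  90. 255.] (array([ 676.3, -201. ]), 79.9, 72.7, -6.0) edge
0.014 [605. 161.] 3717 z0.0155 [ 12. 188. 214.] (array([ 827.8, -330.7]), 166.8, 45.6, -83.7) edge
0.014 [166. 203.] 367 z0.0140 [ 15.  72. 127.] (array([ 438.2, -290. ]), 69.0, 38.3, -65.1) 
0.014 [286. 205.] 457 z0.0138 [ 26. 103. 255.] (array([ 545.4, -314.2]), 38.8, 16.7, 79.5) 
at [ 579.3 -312.3   88.6] yaw81.9 shift [-0.0554 -0.0113  0.0186] turn 0.01 w0.0317
```

View pics/w6.png

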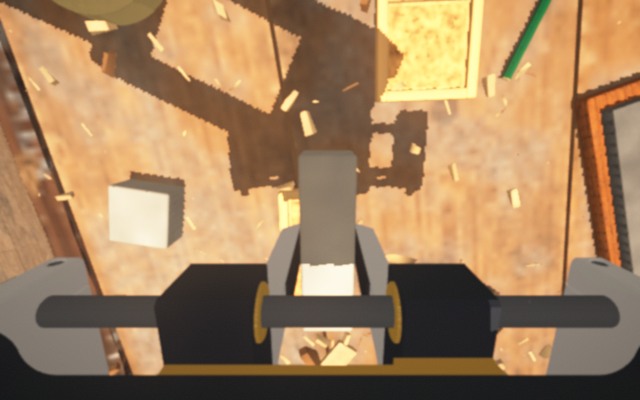

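The long stone is held (327,210) and the long base shows at its near end (288,210). The square stone is at (140,212). Before lowering I'll check clearance to the carved head near the base.

```bash
python3 - <<'E'
from h import *
for n in("scene","side"):
    W=cloud(np.load(n+"0.npz"))
    m=(W[...,0]>.45)&(W[...,0]<.75)&(W[...,1]>-.56)&(W[...,1]<-.38)&(W[...,2]>.05)&(W[...,2]<.3)
    P=W[m]*1000
    for lo,hi in((50,80),(80,120),(120,180)):
        q=P[(P[:,2]>lo)&(P[:,2]<hi)]
        if len(q): print(n,lo,np.percentile(q,[1,99],axis=0).round().tolist(),len(q))
E
```

```text
scene 50 [[665.0, -485.0, 51.0], [712.0, -459.0, 79.0]] 74
scene 80 [[632.0, -484.0, 81.0], [711.0, -443.0, 120.0]] 135
scene 120 [[632.0, -498.0, 121.0], [727.0, -440.0, 179.0]] 369
side 50 [[672.0, -480.0, 51.0], [718.0, -454.0, 79.0]] 99
side 80 [[634.0, -476.0, 82.0], [731.0, -437.0, 120.0]] 205
side 120 [[641.0, -486.0, 121.0], [741.0, -437.0, 179.0]] 456
```

Request:
{"fn": "carry_out", "kwargs": {"steps": [[[-0.03,-0.006,0.01],0,1],[[-0.055,-0.011,0.02],0,1],[[-0.055,-0.011,0.04],0,1],[[-0.055,-0.011,0.04],0,1],[[-0.055,-0.011,0.04],0,1]]}}

```text
time: 19.65
tool_pos: [0.5607, -0.3652, 0.0492]
ee_rot: [-3.141, -0.001, 1.429]
wrist_force: [-0.5, 0.9, -1.8]
width: 0.0319
finger_force: 30.0
```

```bash
python3 - <<'E'
from h import *
from bench import robot
go(robot,560.2,-365.5,17.6,81.8)
s=robot.snapshot("side"); cv2.imwrite("pics/s2.png",cv2.resize(s["image"][90:250,200:440,::-1],(720,480),interpolation=cv2.INTER_CUBIC))
E
```

```text
at [ 560.7 -365.2   49.2] yaw81.9 shift [-0.0004 -0.0004  0.0316] turn 0.01 w0.0319
```

View pics/s2.png

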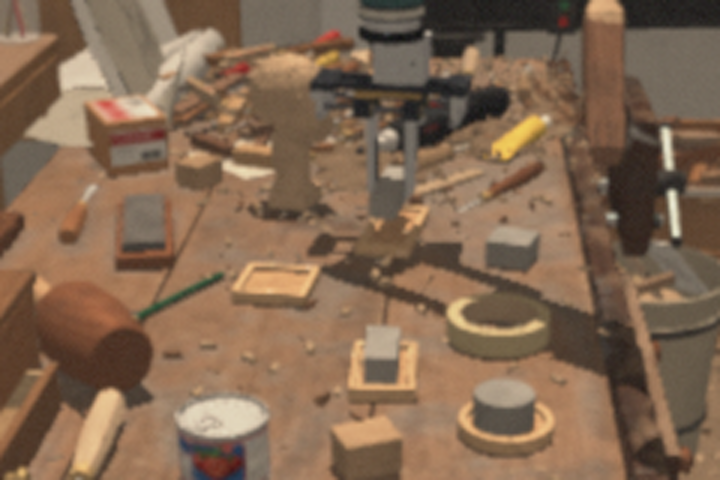

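The crop shows the short stone (382,352) and round stone (503,405) in their bases. The long stone (390,205) hovers over its base (400,235), and the head is clear behind the gripper.

Request:
{"fn": "carry_out", "kwargs": {"steps": [[[0,0,0.015],0,1],[[0,0,0.024],0,1],[[0,0,0.028],0,1],[[0,0,0.03],0,1],[[0,0,0.031],0,1],[[0,0,0.031],0,1],[[0,0,0.032],0,1],[[0,0,0.032],0,1]]}}

```text
time: 20.7
tool_pos: [0.5604, -0.3663, 0.0177]
ee_rot: [3.141, 0.0, 1.428]
wrist_force: [-0.1, 0.4, -2.4]
width: 0.0318
finger_force: 30.0
```

Request:
{"fn": "carry_out", "kwargs": {"steps": [[[0,0,0.0005],0,1],[[0,0,0.0005],0,1],[[0,0,0.0005],0,1]]}}

```text
time: 21.08
tool_pos: [0.5604, -0.3663, 0.0176]
ee_rot: [3.141, 0.0, 1.428]
wrist_force: [-1.0, 1.2, 2.3]
width: 0.0316
finger_force: 30.0
```

Contact with the floor; release and rise.

Request:
{"fn": "carry_out", "kwargs": {"steps": [[[0,0,0],0,-1],[[0,0,0],0,-1],[[0,0,0],0,-1],[[0,0,0],0,-1],[[0,0,0],0,-1],[[0,0,0],0,-1],[[0,0,-0.04],0,-1],[[0,0,-0.09],0,-1],[[0,0,-0.1],0,-1],[[0,0,-0.1],0,-1]]}}

```text
time: 22.32
tool_pos: [0.5607, -0.3665, 0.1178]
ee_rot: [3.14, 0.001, 1.428]
wrist_force: [0.0, -0.5, 0.0]
width: 0.0937
finger_force: 0.0
```

```bash
python3 - <<'E'
from h import *
from bench import robot
look(robot,(.038,.03,.014),None,min=200)
go(robot,422.8,-296.2,70,72.3)
E
```

```text
0.038 [327. 199.] 4109 z0.0380 [ 21.  39. 250.] (array([ 562.2, -367. ]), 108.4, 31.8, 81.8) 
0.038 [345. 358.] 259 z0.0382 [ 16. 145. 212.] (array([ 557.4, -534.8]), 26.1, 17.5, -8.3) 
0.03 [627. 111.] 4234 z0.0281 [ 16.  63. 165.] (array([ 828.3, -343.9]), 164.5, 26.9, -83.5) edge
0.03 [161. 146.] 3257 z0.0300 [ 21.  42. 244.] (array([ 423.6, -297.4]), 50.9, 49.8, -17.5) 
0.03 [343. 351.] 203 z0.0299 [ 15. 144. 127.] (array([ 556.1, -541.1]), 30.8, 28.8, 62.3) 
0.014 [431.  23.] 1572 z0.0138 [ 27.  93. 255.] (array([ 673.4, -225.4]), 80.9, 27.3, -8.2) edge
0.014 [603. 111.] 4085 z0.0155 [ 11. 189. 202.] (array([ 840.6, -343.4]), 190.0, 51.5, -78.2) edge
0.014 [325. 187.] 2970 z0.0139 [ 23. 112. 254.] (array([ 560.1, -367.1]), 140.2, 61.9, 81.6) 
0.014 [228. 345.] 438 z0.0161 [ 12. 176. 189.] (array([ 420.7, -530.6]), 77.3, 20.6, 54.6) 
0.014 [391. 344.] 2843 z0.0149 [ 16. 128. 218.] (array([ 605.2, -549.5]), 108.5, 48.1, -8.3) 
0.014 [325. 350.] 364 z0.0130 [ 16. 129. 209.] (array([ 532.1, -544.4]), 36.1, 21.6, 58.3) 
at [ 559.9 -365.9  115.8] yaw81.8 shift [ 0.0494 -0.1456  0.0461] turn 0.95 w0.0941
```

Request:
{"fn": "carry_out", "kwargs": {"steps": [[[0.017,-0.05,0],0.5,-1],[[0.034,-0.1,0],0.9,-1],[[0.049,-0.146,0.02],0.95,-1],[[0.049,-0.146,0.045],0.95,-1],[[0.049,-0.146,0.045],0.95,-1],[[0.049,-0.146,0.045],0.95,-1]]}}

```text
time: 23.12
tool_pos: [0.423, -0.297, 0.0717]
ee_rot: [-3.141, -0.0, 1.262]
wrist_force: [1.0, -0.8, 0.3]
width: 0.0943
finger_force: 0.0
```

```bash
python3 - <<'E'
from h import *
from bench import robot
look(robot,(.030,),None,min=1000)
go(robot,423.2,-296.8,9.3,72.4)
E
```

```text
0.03 [324. 215.] 3865 z0.0300 [ 20.  47. 242.] (array([ 422.2, -296.6]), 49.5, 49.0, -17.7) 
at [ 423.5 -297.4   72.4] yaw72.3 shift [ 0.0005 -0.0005  0.0631] turn -0.01 w0.0940
```

Request:
{"fn": "carry_out", "kwargs": {"steps": [[[0,-0.001,0.035],0,-1],[[0,-0.001,0.055],0,-1],[[0,-0.001,0.062],0,-1],[[0,-0.001,0.062],0,1],[[0,-0.001,0.062],0,1],[[0,-0.001,0.062],0,1],[[0,-0.001,0.062],0,1],[[0,-0.001,0.062],0,1],[[0,-0.001,0.062],0,1],[[0,-0.001,0.062],0,1]]}}

```text
time: 24.42
tool_pos: [0.4215, -0.2966, 0.0103]
ee_rot: [-3.141, 0.0, 1.262]
wrist_force: [-2.3, 2.1, 4.5]
width: 0.0496
finger_force: 30.0
```

```bash
python3 - <<'E'
from h import *
from bench import robot
go(robot,676.4,-197,70,84.1)
E
```

```text
at [ 421.5 -296.6   10.3] yaw72.3 shift [ 0.1723  0.2125 -0.0599] turn -1.18 w0.0496
```

Request:
{"fn": "carry_out", "kwargs": {"steps": [[[0,0,-0.03],0,1],[[0.01,0.012,-0.06],0,1],[[0.04,0.05,-0.065],-0.4,1],[[0.07,0.088,-0.065],-0.8,1],[[0.1,0.125,-0.065],-1.2,1],[[0.13,0.16,-0.065],-1.2,1],[[0.16,0.197,-0.06],-1.2,1],[[0.172,0.2125,-0.06],-1.2,1],[[0.172,0.2125,-0.06],-1.2,1],[[0.172,0.2125,-0.06],-1.2,1]]}}

```text
time: 25.68
tool_pos: [0.6757, -0.1976, 0.0692]
ee_rot: [-3.14, -0.0, 1.471]
wrist_force: [-0.9, 0.2, -2.5]
width: 0.0498
finger_force: 30.0
```

```bash
python3 - <<'E'
from h import *
from bench import robot
look(robot,(.014,),None,min=200)
go(robot,676.4,-197,18.3,84.1)
E
```

```text
0.014 [124.  14.] 1538 z0.0139 [ 16. 147. 191.] (array([551.6, -40.5]), 64.6, 17.5, -5.8) edge
0.014 [ 59. 106.] 1080 z0.0142 [ 19. 129. 174.] (array([474.8, -97.2]), 98.4, 41.3, 83.2) 
0.014 [327. 178.] 1862 z0.0139 [ 16. 142. 211.] (array([ 678.6, -182.9]), 79.6, 51.6, -5.7) 
0.014 [521. 254.] 1257 z0.0156 [ 13. 180. 241.] (array([ 833.2, -253.1]), 68.6, 23.0, 3.7) 
at [ 675.6 -197.9   69.6] yaw84.3 shift [0.001  0.0007 0.0513] turn 0.02 w0.0496
```

Request:
{"fn": "carry_out", "kwargs": {"steps": [[[0.001,0.001,0.025],0,1],[[0.001,0.001,0.042],0,1],[[0.001,0.001,0.048],0,1],[[0.001,0.001,0.05],0,1],[[0.001,0.001,0.051],0,1],[[0.001,0.001,0.051],0,1],[[0.001,0.001,0.051],0,1]]}}

```text
time: 26.6
tool_pos: [0.678, -0.1965, 0.0196]
ee_rot: [3.141, 0.0, 1.472]
wrist_force: [0.1, -0.7, -2.1]
width: 0.0496
finger_force: 30.0
```

Request:
{"fn": "carry_out", "kwargs": {"steps": [[[0,0,0.001],0,1],[[0,0,0.001],0,1],[[0,0,0.0015],0,1],[[0,0,0.0015],0,1]]}}

```text
time: 27.1
tool_pos: [0.6779, -0.1965, 0.0184]
ee_rot: [3.141, 0.0, 1.472]
wrist_force: [-1.0, 0.9, 3.6]
width: 0.0497
finger_force: 30.0
```

Floor contact; release, rise and check.

Request:
{"fn": "carry_out", "kwargs": {"steps": [[[0,0,0],0,-1],[[0,0,0],0,-1],[[0,0,0],0,-1],[[0,0,0],0,-1],[[0,0,0],0,-1],[[0,0,0],0,-1],[[0,0,-0.04],0,-1],[[0,0,-0.09],0,-1],[[0,0,-0.13],0,-1],[[0,0,-0.13],0,-1]]}}

```text
time: 28.35
tool_pos: [0.6801, -0.1973, 0.1535]
ee_rot: [3.132, 0.003, 1.472]
wrist_force: [-0.1, 0.6, -0.7]
width: 0.0943
finger_force: 0.0
```

```bash
python3 - <<'E'
from h import *
from bench import robot
look(robot,(.038,.014),None,min=300)
s=robot.snapshot("scene"); cv2.imwrite("pics/f.png",cv2.resize(s["image"][130:330,180:440,::-1],(780,600)))
E
```

```text
0.038 [159.  12.] 938 z0.0379 [ 16.  67. 113.] (array([552.6, -21.3]), 34.0, 20.3, -5.5) edge
0.038 [541.  55.] 692 z0.0391 [ 15. 154. 176.] (array([890.9, -88.4]), 119.9, 9.6, -52.0) edge
0.038 [324. 192.] 2324 z0.0380 [ 21.  38. 248.] (array([ 679.6, -197.3]), 49.5, 49.3, -5.8) 
0.038 [240. 351.] 1289 z0.0380 [ 22.  33. 249.] (array([ 561.3, -378.2]), 65.6, 32.3, 82.0) 
0.014 [175.  33.] 1272 z0.0139 [ 16. 148. 169.] (array([551.4, -22.9]), 63.1, 46.6, 0.2) edge
0.014 [621. 127.] 1745 z0.0143 [ 11. 171.  80.] (array([ 997.5, -180.2]), 270.3, 15.8, -89.1) edge
0.014 [124. 111.] 434 z0.0140 [ 19. 131. 154.] (array([477.4, -97.6]), 95.2, 34.5, 83.1) 
0.014 [ 53. 109.] 597 z0.0140 [ 16. 131. 145.] (array([421.3, -90.6]), 75.6, 44.1, 83.3) 
0.014 [322. 183.] 1826 z0.0139 [ 27.  90. 255.] (array([ 677.3, -196.2]), 79.6, 78.5, -5.9) 
0.014 [464. 227.] 971 z0.0157 [ 12. 185. 229.] (array([ 838.2, -280.3]), 70.0, 66.5, -78.0) 
0.014 [223. 351.] 317 z0.0139 [ 26.  99. 255.] (array([ 529.4, -396.5]), 70.1, 8.7, 81.8) 
0.014 [264. 353.] 356 z0.0137 [ 26. 102. 255.] (array([ 578.9, -401.8]), 70.7, 15.6, 81.4)
```

View pics/f.png

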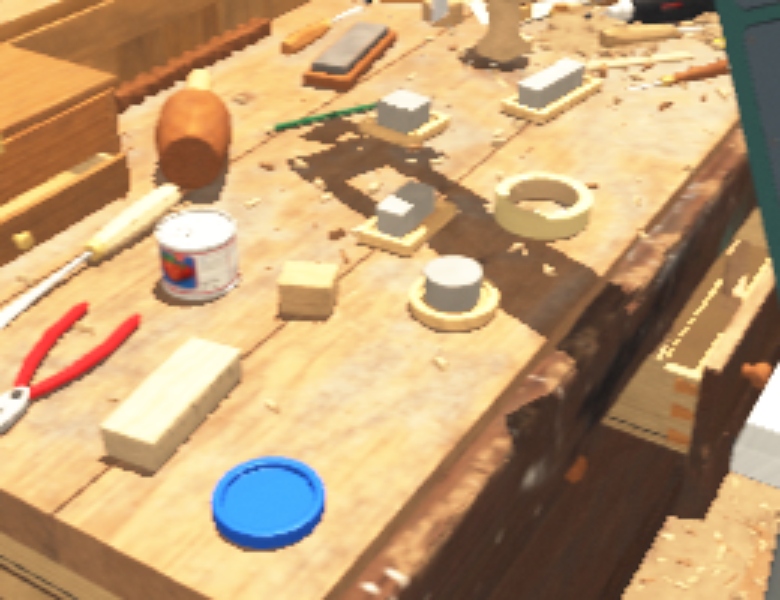

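All four stones sit in their bases: square (404,110), long (552,85), short (405,208) and round (453,285). The offcuts are untouched, so I'll hand in.

```bash
python3 -c "
from bench import robot
print(robot.close_job())"
```

```text
the job is handed in; nothing more can be done
None
```

All four stones (long, short, square and round) are seated flat in their matching bases, the offcuts were left where they were, and the job was handed in at about 28 s of the 106 s allowed.

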